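# Rap the last sleeve out of an upturned pot

### The arm

A 6-joint arm with a two-finger parallel gripper is mounted at the origin on a cart in front of the work surface, level with it; the furniture and walls round the work are solid. World frame = base frame: x ahead of the robot, y to its left, z up, the work surface at z = 0. Lengths are in m, angles in rad, forces in N, time in s.
With the tool pointing down it reaches from about 0.25 to 0.85 m from the base axis. Payload 12.5 kg.
Tool frame: the origin (TCP) lies on the centre line of the jaws, within the pads' length; the fingertips stand robot.nose_length ahead of it and the grasp point (between the pads) lies 8 mm behind it (robot.nose_length is the distance from the TCP to the fingertips, in m); z points along the fingers, y is the line along which they close (so a half turn about z gives the same grasp; the last joint's range is limited). The gripper opens to 93 mm and grips with 3 to 60 N. Pads are 15 mm wide; open, the fingers measure 128 mm over their backs; the gripper's body (75 mm by 188 mm) begins 65 mm behind the grasp point.
Start: joints at [1.223, 0.351, 1.652, -0, 1.139, -0.085], TCP at [0.143, 0.531, 0.23] pointing down, gripper open.
Joint ranges: [-2.75, 2.75], [-0.79, 2.1], [0.01, 2.65], [-1.57, 4.71], [0.07, 3.14], [-2.87, 2.87]. Speed limits (rad/s): [2.22, 2.22, 2.79, 3.14, 3.14, 3.14].

### API

Orientations are given as a unit quaternion [w, x, y, z].
In Python, from bench import robot gives the robot as it stands.
- The arm moves only by the shell command python3 -m jog 'ROWS' [FORCE]. ROWS is a JSON object whose one key "deltas" holds a list of rows, each a list of 3 entries, a list of its own where there are three numbers: the shift along the tool's x, y, z in mm, then the turn, a rotation vector about the tool's x, y, z in rad, then the opening, from 0 (shut) to 1 (fully open). A call has exactly 5 rows; each row is the pose to reach, as a shift and turn from the pose commanded when the call began, along the tool's axes at that moment; what a row does not reach only later rows make up. A row lasts 1/8 s, in which the tool goes at most 62.5 mm and 10.7 degrees, less where a joint would pass 70% of its speed; a pose out of reach is approached as far as the arm can. A call with a gripper value outside its range is refused whole. The fingers move at their own pace and stop on an object; FORCE is the grip in N (left out, the last holds). Time passes only in rows, so rows that repeat a pose let the fingers close, or fill a call up. It gives the time, the measured TCP pose, the force, the opening and the grip force at its end, in the units of the state.
- robot.read_state(): the state, without advancing time (a new reading comes with each control period).
- robot.camera(name): name is "scene" or "top" or "wrist"; returns (picture, depth): 384x512x3 uint8, red, green, blue; 384x512 float32, m along the optical axis (not along the pixel's ray), 0 where there is no reading.
- robot.camera_model(name): a dict with "fx", "fy", "cx", "cy" (pixels), "k1" (the pictures are not rectified: a ray, as slopes to the right and down, at radius r is drawn at 1 + k1 r^2 times it, then the intrinsics apply), "rvec" (rotation vector, rad) and "tvec" (3), from world to camera coordinates, as OpenCV has them. Camera axes: x right, y down, z forward; pixel columns grow to the right and rows downward; lengths in m; the calibration is good to about 2 mm. A picture is of the moment at which its call begins: read the wrist's pose just before it. camera_model takes no time and is no camera call; for the wrist camera it gives the pose at the moment of the call.
- robot.finish_job(): hands the job in; it is judged then, once.
The state is a dict: "time": time; "qpos": joint angles; "dq": joint speeds; "tau": joint torques, N m; "position": TCP position; "orientation": TCP orientation; "ft_force": force on the tool from outside, world axes, zero at the start; "wrist_torque": the same for the moment, N m; "grip_width": finger opening in m; "grasp_force": force on a finger pad.
Only numpy, scipy, OpenCV 4.12 (cv2) and the standard library are available. Lean on these libraries where they do the work, as an engineer would, in place of code of your own. Each camera call takes 0.05 s, during which the arm holds its last target. There are 200 camera calls.

### The job

The last steel sleeve is stuck inside the tall tapered pot that stands upside down on the bench. Carry the pot, still mouth down, over the cream board, rap its mouth on the board (once or a few times) until the sleeve drops out, then lift it off so that the sleeve stays on the board and stand the pot mouth down on the bench beside the board. Leave the short straight pot where it is.

Things in the scene. Friction and masses are not known exactly. Their poses are not given: they have to be found in the camera images.
- pot: Tall grey tapered plastic pot, upside down, 85 mm tall, 0.12 kg, wall 3.5 mm. Closed end up: straight collar 50 mm in diameter over its top 34 mm (grip it here from above); below, it flares to 68 mm at the mouth. Origin at the centre of the mouth rim, z up. A steel clamp bar runs left-right 9 cm or more behind it, 167 to 204 mm above the bench: close the fingers left-right.
- sleeve_center (a point): Centre of the steel sleeve, 36 mm diameter, 36 mm long, 0.17 kg. Starts hidden in the tall pot, centre 56 mm above the rim, wedged by nubs that hold 2.7 times its weight. Each brisk rap (rim stopped at 0.15 m/s or more) shifts it some mm; after 4 mm it falls: one to four raps. Carrying or soft setting down does not. On the board its centre is 18 mm above the top, standing or lying.
- board: Cream rectangular board 120 x 86 x 10 mm lying flat and loose on the bench between the two pots, the place to rap and to leave the sleeve. Origin at the centre of its underside, x along its 120 mm side (roughly left-right), z up; its top is 10 mm above the origin.
- short_pot: Short straight grey pot, also upside down, empty, 56 mm in diameter, 45 mm tall, origin at the centre of its mouth rim, z up. On the other side of the board; not to be moved.

How it is judged:
On the way, in this order (a step that is already met when the one before it is completed fails the run):
1. the pot is held over the board, its mouth at least 20 mm above it, the sleeve still wedged inside (z of pot in the frame of board above 0.03 m and horizontal distance between pot and board below 0.06 m and z of sleeve_center in the frame of pot above 0.045 m and horizontal distance between sleeve_center and pot below 0.02 m), for 0.1 s.
2. the pot's mouth comes down on the board (z of pot in the frame of board below 0.015 m and horizontal distance between pot and board below 0.05 m).
At the end, for the whole second after the job is handed in: The sleeve rests on the board, standing or lying (centre over the board, 18 mm above its top within 6 mm); the board lies on the bench; the tall pot stands still on the bench itself, mouth down within 7 degrees, rim within 6 mm of the bench top, its middle at least 50 mm from the sleeve (x of sleeve_center in the frame of board between -0.055 and 0.055 m and y of sleeve_center in the frame of board between -0.042 and 0.042 m and z of sleeve_center in the frame of board between 0.022 and 0.034 m and height (world z) of board between -0.006 and 0.006 m and height (world z) of pot between -0.006 and 0.006 m and angle between pot's own z axis and vertical below 0.12 rad and linear speed of pot below 0.02 m/s and horizontal distance between sleeve_center and pot above 0.05 m); the robot touches nothing.
It fails at once if the short straight pot is moved by more than 30 mm (distance of short_pot from where it was at the start of the episode above 0.03 m).
It also fails if it takes over 45 s, if anything falls off the work surface, if the arm or the gripper's body presses on something with over 40 N, if the wrist force passes 120 N, or if a joint passes its speed limit or range.

## Working session

There is one attempt and no reset: what is moved stays moved. The work goes in short steps, Python scripts to look and compute and a shell command to move; the robot and the scene stay as the last step left them, time stands still between calls to the robot, and variables do not carry over. Pictures are saved under pics/ and viewed, at most 10 in all, crops included, and the job is handed in when it is done.

```bash
mkdir -p pics; ls
cat > h.py <<'E'
import numpy as np, cv2
from bench import robot
def cloud(name):
    m=robot.camera_model(name); im,d=robot.camera(name)
    R=cv2.Rodrigues(np.array(m["rvec"],float))[0]; t=np.array(m["tvec"],float)
    v,u=np.mgrid[0:384,0:512]
    K=np.array([[m["fx"],0,m["cx"]],[0,m["fy"],m["cy"]],[0,0,1]])
    p=cv2.undistortPoints(np.stack([u,v],-1).reshape(-1,1,2).astype(float),K,np.array([m["k1"],0,0,0,0.])).reshape(384,512,2)
    P=np.dstack([p,np.ones((384,512))])*d[...,None]
    W=(P-t)@R; W[d==0]=np.nan
    return im,W,p,R,t
def ray(p,R,t,u,v,z):
    r=np.array([*p[int(round(v)),int(round(u))],1])@R; c=-t@R
    return c+r*(z-c[2])/r[2]
E
python3 - <<'E'
from h import *
s=robot.read_state(); print({k:np.round(v,3) for k,v in s.items()}, robot.nose_length)
ims=[]
for n in("scene","top"):
    im,W,p,R,t=cloud(n); np.savez(n,im=im,W=W,p=p,R=R,t=t); ims.append(im); print(n,-t@R)
    
cv2.imwrite("pics/a.png",cv2.resize(np.hstack(ims)[...,::-1],(800,300)))
cv2.imwrite("pics/top.png",ims[1][...,::-1])
E
```

```text
pics
{'time': np.float64(0.0), 'qpos': array([ 1.223,  0.351,  1.652, -0.   ,  1.139, -0.085]), 'dq': array([ 0.002,  0.002,  0.001, -0.   , -0.001, -0.002]), 'tau': array([-1.0000e-03, -4.9732e+01, -2.8525e+01,  7.0000e-02,  2.6000e-02,
       -0.0000e+00]), 'position': array([0.143, 0.531, 0.229]), 'orientation': array([-0.   ,  0.131,  0.991, -0.001]), 'ft_force': array([-0.326, -0.004,  1.131]), 'wrist_torque': array([ 0.028, -0.003,  0.041]), 'grasp_force': np.float64(0.0), 'grip_width': np.float64(0.093)} 0.011
scene [-0.3095561  -0.78280381  0.72888473]
top [0.30293121 0.01472718 1.00961329]
```

View pics/a.png

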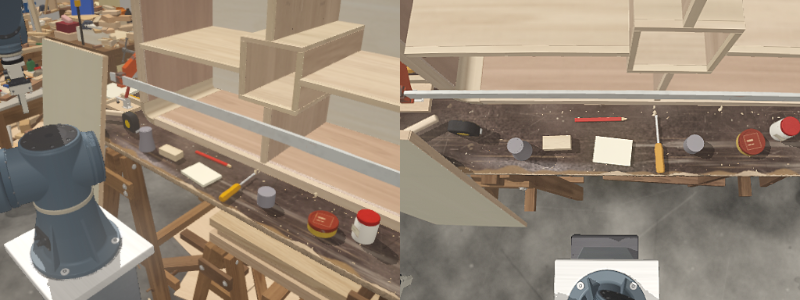

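View pics/top.png

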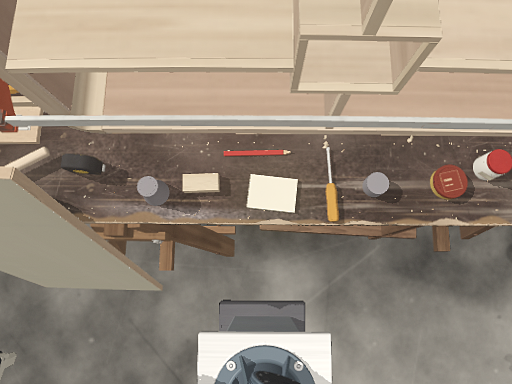

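The views show the tall pot at top px (152,188), a small wood block at (200,183), the board at (272,194), the short pot at (376,184), the bar at row ~121, and an upright panel on the left at cols 0–160, rows 170–290. Next I'll measure them.

Run:
```python
import numpy as np,cv2
T=np.load("top.npz");S=np.load("scene.npz")
W=T["W"];im=T["im"]
for n,(u,v) in dict(pot=(152,183),potside=(156,200),block=(200,183),board=(272,194),short=(376,181),bar1=(100,120),bar2=(270,121),panelTop=(12,172),panR=(158,287),pan2=(80,230),pan3=(30,270),pan4=(10,200),bench=(240,200),benchedge=(240,220),tape=(75,160),driver=(333,205),shelf=(100,80),under=(368,70),tape2=(100,168)).items():
    print(n,np.round(W[v,u],3))
hsv=cv2.cvtColor(im,cv2.COLOR_RGB2HSV)
z=W[...,2]
def reg(u0,u1,v0,v1,za,zb):
    m=np.zeros(z.shape,bool);m[v0:v1,u0:u1]=1
    return m&(z>za)&(z<zb)
for n,a in dict(pottop=(130,175,165,210,.078,.095),block=(175,225,165,200,.015,.08),board=(240,305,165,220,.006,.02),short=(355,400,165,205,.038,.055)).items():
    m=reg(*a);P=W[m];print(n,m.sum(),"med",np.median(P,0).round(3),"min",P.min(0).round(3),"max",P.max(0).round(3),"pxmean",np.argwhere(m).mean(0).round(1))
m=(hsv[...,2]>215)&(hsv[...,1]<60)&reg(240,305,165,220,-.02,.03)
c=max(cv2.findContours(m.astype(np.uint8),0,2)[0],key=cv2.contourArea);r=cv2.minAreaRect(c);print("board",m.sum(),r)
b=cv2.boxPoints(r)
R,t,p=T["R"],T["t"],T["p"]
from h import ray
Q=np.array([ray(p,R,t,u,v,.01) for u,v in b]);print(Q.round(4),Q.mean(0).round(4),[np.linalg.norm(Q[i]-Q[i-1]).round(3) for i in range(4)],[np.degrees(np.arctan2(*(Q[i]-Q[i-1])[[1,0]])).round(1) for i in range(4)])
# panel extents: points left of x.45
P=W[160:295,0:165].reshape(-1,3);P=P[(P[:,2]>.02)&(P[:,0]<.45)];print("panel",P.min(0).round(3),P.max(0).round(3))
for y in np.arange(.2,.7,.05):
    q=P[abs(P[:,1]-y)<.01]
    if len(q):print(round(y,2),q.min(0).round(3),q.max(0).round(3))
# scene check
W=S["W"];
for n,(x0,x1,y0,y1,z0,z1) in dict(pottop=(.4,.6,.22,.4,.078,.095),board=(.35,.6,-.1,.12,.004,.02),short=(.4,.6,-.4,-.15,.038,.055)).items():
    m=(W[...,0]>x0)&(W[...,0]<x1)&(W[...,1]>y0)&(W[...,1]<y1)&(W[...,2]>z0)&(W[...,2]<z1)
    P=W[m]
    if len(P):print("scene",n,len(P),np.median(P,0).round(3),P.min(0).round(3),P.max(0).round(3))
```

```text
pot [0.497 0.267 0.086]
potside [0.465 0.268 0.036]
block [0.511 0.162 0.028]
board [ 0.487 -0.018  0.01 ]
short [ 0.515 -0.272  0.045]
bar1 [0.61  0.356 0.202]
bar2 [ 0.609 -0.007  0.203]
panelTop [0.459 0.44  0.351]
panR [ 0.221  0.439 -0.73 ]
pan2 [0.387 0.438 0.066]
pan3 [ 0.286  0.836 -0.439]
pan4 [0.426 0.498 0.255]
bench [0.473 0.063 0.   ]
benchedge [0.422 0.062 0.001]
tape [0.554 0.46  0.081]
driver [ 0.458 -0.168  0.024]
shelf [0.788 0.439 0.031]
under [ 0.697 -0.204  0.264]
tape2 [0.55  0.422 0.018]
pottop 365 med [0.49  0.278 0.086] min [0.466 0.253 0.079] max [0.515 0.303 0.09 ] pxmean [186.2 147.3]
block 649 med [0.513 0.161 0.027] min [0.491 0.117 0.015] max [0.537 0.206 0.033] pxmean [182.1 200.6]
board 1603 med [ 0.49  -0.018  0.011] min [ 0.442 -0.081  0.006] max [0.539 0.045 0.017] pxmean [192.9 272.3]
short 412 med [ 0.51  -0.275  0.045] min [ 0.483 -0.303  0.038] max [ 0.538 -0.246  0.05 ] pxmean [182.8 377.1]
board 1579 ((272.1341552734375, 192.79269409179688), (47.48556137084961, 33.35032272338867), 6.34019136428833)
[[ 0.4538  0.045   0.01  ]
 [ 0.5387  0.0385  0.01  ]
 [ 0.5265 -0.0836  0.01  ]
 [ 0.4419 -0.0726  0.01  ]] [ 0.4902 -0.0182  0.01  ] [np.float64(0.118), np.float64(0.085), np.float64(0.123), np.float64(0.085)] [np.float64(84.2), np.float64(-4.4), np.float64(-95.7), np.float64(172.6)]
panel [0.378 0.435 0.02 ] [0.45  0.661 0.356]
0.45 [0.379 0.44  0.022] [0.45  0.46  0.356]
0.5 [0.378 0.49  0.02 ] [0.436 0.51  0.296]
0.55 [0.379 0.54  0.023] [0.42  0.56  0.219]
0.6 [0.379 0.59  0.02 ] [0.403 0.61  0.134]
0.65 [0.38  0.641 0.024] [0.388 0.658 0.056]
scene pottop 120 [0.484 0.272 0.083] [0.462 0.249 0.078] [0.513 0.305 0.087]
scene board 934 [ 0.493 -0.015  0.008] [ 0.44  -0.081  0.004] [0.6  0.12 0.02]
scene short 282 [ 0.506 -0.279  0.044] [ 0.479 -0.305  0.038] [ 0.536 -0.249  0.049]
```

```bash
cat >> h.py <<'E'
from scipy.spatial.transform import Rotation as Ro
def delta(target, yaw0=True):
    s=robot.read_state(); q=s["orientation"]; R=Ro.from_quat([q[1],q[2],q[3],q[0]])
    G=Ro.from_matrix(np.array([[-1,0,0],[0,1,0],[0,0,-1.]]))
    print("pos",np.round(s["position"],4),"t",round(float(s["time"]),2),"F",np.round(s["ft_force"],2),"w",s["grip_width"],s["grasp_force"])
    print("d mm",np.round(R.inv().apply(np.array(target)-s["position"])*1e3,1),"rot",np.round((R.inv()*G).as_rotvec(),3))
E
python3 -m jog '{"deltas":[[[-35,-30,0],[0,0,-0.06],1],[[-80,-75,0],[0,0,-0.13],1],[[-125,-120,0],[0,0,-0.2],1],[[-170,-160,0],[0,0,-0.263],1],[[-217,-203,0],[0,0,-0.263],1]]}'
python3 - <<'E'
from h import *
im,W,*_=cloud("wrist"); cv2.imwrite("pics/w1.png",im[...,::-1])
m=(W[...,2]>.079)&(W[...,2]<.095)&(W[...,1]>.23)&(W[...,1]<.33)&(W[...,0]>.42)&(W[...,0]<.56)
P=W[m];print(len(P), np.argwhere(m).mean(0))
if len(P):print(np.median(P,0),P.min(0),P.max(0))
b=(W[...,2]>.12)&(W[...,0]>.5)&(W[...,0]<.66)&(W[...,2]<.23)
if b.any():print("bar",W[b].min(0),W[b].max(0))
delta([.49,.278,.12])
E
```

```text
time: 0.72
position: [0.2996, 0.2779, 0.2296]
orientation: [0.0, -0.001, 1.0, 0.0]
ft_force: [0.6, 1.7, -0.1]
grip_width: 0.0927
grasp_force: 0.0
254 [337.61417323 250.03149606]
[0.46924914 0.27773544 0.08379964] [0.46478731 0.25842647 0.07920527] [0.47600353 0.29707232 0.08633326]
pos [0.3025 0.2732 0.2295] t 0.78 F [ 1.75 -0.59  0.73] w 0.09297739142278542 0.0
d mm [-187.5    5.5  109.6] rot [-0.002  0.001 -0.003]
```

View pics/w1.png

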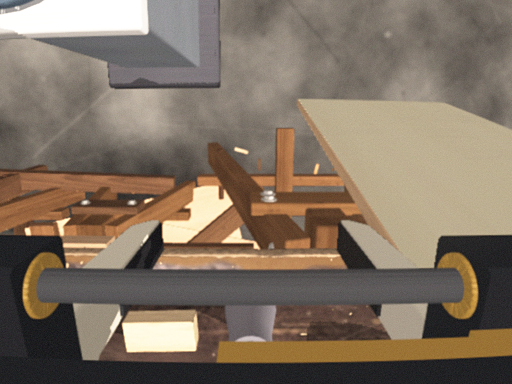

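The wrist view shows the pot top at px (250,337), partly behind the gripper, and the block at (160,330). The pot's y is 0.278 in both views. Next I move above it.

```bash
python3 -m jog '{"deltas":[[[-30,0,15],[0,0,0],1],[[-75,0,40],[0,0,0],1],[[-125,0,65],[0,0,0],1],[[-170,0,85],[0,0,0],1],[[-188,0,95],[0,0,0],1]]}'
python3 - <<'E'
from h import *
im,W,*_=cloud("wrist")
m=(W[...,2]>.075)&(W[...,2]<.095)&(W[...,1]>.23)&(W[...,1]<.33)&(W[...,0]>.42)&(W[...,0]<.56)
P=W[m];print(len(P))
if len(P):print(np.median(P,0),P.min(0),P.max(0))
im,W,*_=cloud("top"); cv2.imwrite("pics/t2.png",im[...,::-1])
delta([.49,.278,.06])
E
```

```text
time: 1.4
position: [0.4885, 0.2792, 0.1329]
orientation: [-0.001, 0.0, 1.0, -0.0]
ft_force: [-1.4, 0.2, -0.1]
grip_width: 0.0931
grasp_force: 0.0
4548
[0.48858109 0.27756254 0.08504931] [0.46563152 0.25291826 0.07504214] [0.51490724 0.30251071 0.08731089]
pos [0.4876 0.2793 0.133 ] t 1.5 F [-0.4  -0.49 -0.56] w 0.09297195555560721 0.0
d mm [-2.5 -1.2 73. ] rot [-0.001 -0.002 -0.001]
```

View pics/t2.png

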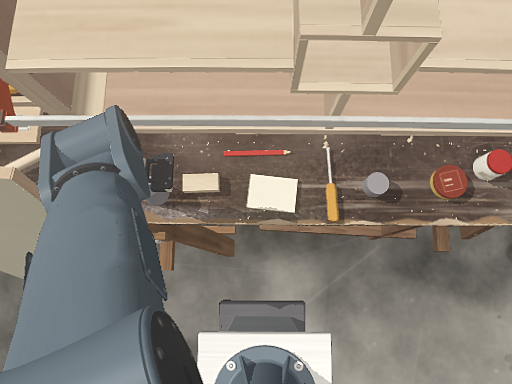

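The arm hangs over the pot with the jaws at px (160,175), and the wrist depth puts the pot top at (0.490, 0.278, 0.085). Next I descend and grip.

```bash
python3 -m jog '{"deltas":[[[-1,0,20],[0,0,0],1],[[-1,0,45],[0,0,0],1],[[-1,0,65],[0,0,0],1],[[-1,0,71],[0,0,0],1],[[-1,0,71],[0,0,0],1]]}'
python3 -m jog '{"deltas":[[[0,0,0],[0,0,0],0.3],[[0,0,0],[0,0,0],0.3],[[0,0,0],[0,0,0],0.3],[[0,0,0],[0,0,0],0.3],[[0,0,0],[0,0,0],0.3]]}' 45
```

```text
time: 2.12
position: [0.4877, 0.2799, 0.0641]
orientation: [-0.0, -0.0, 1.0, 0.0]
ft_force: [0.1, -0.0, 0.5]
grip_width: 0.0929
grasp_force: 0.0
time: 2.75
position: [0.488, 0.2796, 0.0637]
orientation: [-0.0, -0.0, 1.0, -0.0]
ft_force: [0.4, -1.0, -1.6]
grip_width: 0.0484
grasp_force: 45.0
```

```bash
python3 -m jog '{"deltas":[[[0,0,-5],[0,0,0],0.3],[[0,0,-20],[0,0,0],0.3],[[0,0,-38],[0,0,0],0.3],[[0,0,-52],[0,0,0],0.3],[[0,0,-58],[0,0,0],0.3]]}'
python3 -m jog '{"deltas":[[[0,-10,0],[0,0,0],0.3],[[0,-35,0],[0,0,0],0.3],[[0,-70,0],[0,0,0],0.3],[[0,-105,0],[0,0,0],0.3],[[0,-140,0],[0,0,0],0.3]]}'
python3 -m jog '{"deltas":[[[0,-35,0],[0,0,0],0.3],[[-1,-70,0],[0,0,0],0.3],[[-2,-105,0],[0,0,0],0.3],[[-2,-135,0],[0,0,0],0.3],[[-2,-155,0],[0,0,0],0.3]]}'
python3 -m jog '{"deltas":[[[0,-2,0],[0,0,0],0.3],[[0,-2,0],[0,0,0],0.3],[[0,-2,0],[0,0,0],0.3],[[0,-2,0],[0,0,0],0.3],[[0,-2,0],[0,0,0],0.3]]}'
python3 - <<'E'
from h import *
im,W,*_=cloud("scene"); cv2.imwrite("pics/s3.png",cv2.resize(im[120:280,150:400,::-1],None,fx=3,fy=3))
m=(W[...,0]>.4)&(W[...,0]<.58)&(W[...,1]>-.07)&(W[...,1]<.03)&(W[...,2]>.02)&(W[...,2]<.1)
print(m.sum(),W[m].min(0),np.percentile(W[m],[2,98],axis=0))
delta([.49,-.018,.12])
E
```

```text
time: 3.38
position: [0.4884, 0.2799, 0.1231]
orientation: [0.001, -0.0, 1.0, 0.0]
ft_force: [-0.6, 0.1, -3.3]
grip_width: 0.0489
grasp_force: 45.0
time: 4.0
position: [0.4875, 0.1381, 0.1211]
orientation: [-0.001, -0.0, 1.0, -0.0]
ft_force: [0.8, -0.3, -2.8]
grip_width: 0.049
grasp_force: 45.0
time: 4.62
position: [0.4894, -0.0169, 0.1211]
orientation: [-0.001, 0.0, 1.0, -0.0]
ft_force: [0.1, 1.0, -3.0]
grip_width: 0.0488
grasp_force: 45.0
time: 5.25
position: [0.4901, -0.0169, 0.1216]
orientation: [-0.0, -0.0, 1.0, -0.0]
ft_force: [0.0, 0.3, -2.9]
grip_width: 0.0486
grasp_force: 45.0
366 [ 0.45633778 -0.05349027  0.05571076] [[ 0.458674   -0.05180133  0.05777833]
 [ 0.50703453 -0.00298461  0.09963614]]
pos [ 0.4901 -0.017   0.1216] t 5.3 F [-0.36  0.11 -2.93] w 0.04865320202916395 44.97809129286907
d mm [ 0.1 -1.   1.6] rot [-0.    -0.     0.001]
```

View pics/s3.png

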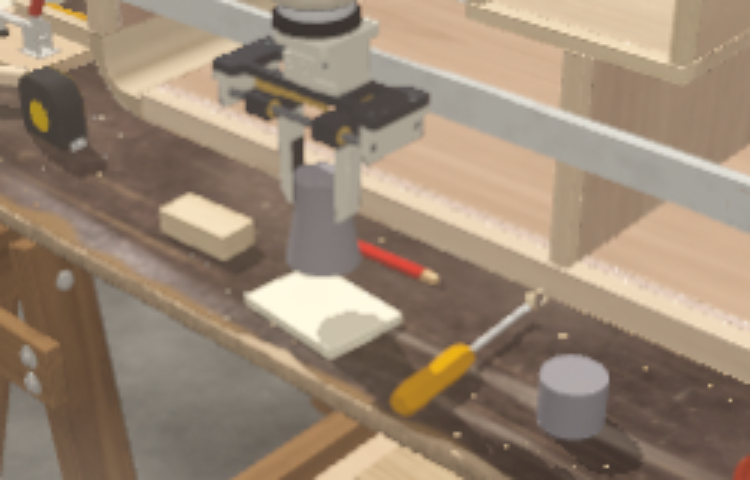

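The pot hangs over the board centre with its mouth about 48 mm above it. The load is 2.9 N, so the sleeve is still inside. First rap.

```bash
python3 -m jog '{"deltas":[[[0,0,20],[0,0,0],0.3],[[0,0,53],[0,0,0],0.3],[[0,0,46],[0,0,0],0.3],[[0,0,44],[0,0,0],0.3],[[0,0,44],[0,0,0],0.3]]}'
python3 -m jog '{"deltas":[[[0,0,-5],[0,0,0],0.3],[[0,0,-15],[0,0,0],0.3],[[0,0,-15],[0,0,0],0.3],[[0,0,-15],[0,0,0],0.3],[[0,0,-15],[0,0,0],0.3]]}'
python3 - <<'E'
from h import *
im,W,*_=cloud("top")
delta([.49,-.018,.12])
for i in range(4):robot.camera("top");print(robot.read_state()["ft_force"])
E
```

```text
time: 5.92
position: [0.4904, -0.0172, 0.0784]
orientation: [0.001, -0.0, 1.0, -0.0]
ft_force: [0.2, 0.7, -0.8]
grip_width: 0.049
grasp_force: 44.5
time: 6.55
position: [0.4899, -0.0172, 0.0925]
orientation: [-0.0, -0.0, 1.0, 0.0]
ft_force: [-0.6, 0.6, -1.0]
grip_width: 0.0496
grasp_force: 44.5
pos [ 0.4899 -0.0172  0.0924] t 6.6 F [-0.23 -0.06 -1.14] w 0.049712280538321094 44.48914090262406
d mm [ -0.   -0.8 -27.6] rot [ 0. -0.  0.]
[ 0.58977763  0.81175488 -1.2940732 ]
[ 0.29215062 -0.47912694 -1.26831274]
[-0.02817197  0.05373951 -1.53382301]
[-0.15145817  0.2775196  -1.26648167]
```

The load has dropped to 1.2 N, which is the pot alone, so the sleeve is out. Next I lift straight up and look.

```bash
python3 -m jog '{"deltas":[[[0,0,-8],[0,0,0],0.3],[[0,0,-25],[0,0,0],0.3],[[0,0,-45],[0,0,0],0.3],[[0,0,-60],[0,0,0],0.3],[[0,0,-65],[0,0,0],0.3]]}'
python3 - <<'E'
from h import *
im,W,*_=cloud("scene"); cv2.imwrite("pics/s4.png",cv2.resize(im[120:280,150:400,::-1],None,fx=3,fy=3))
m=(W[...,0]>.4)&(W[...,0]<.58)&(W[...,1]>-.1)&(W[...,1]<.05)&(W[...,2]>.06)&(W[...,2]<.13)
print("pot",W[m].min(0))
m=(W[...,0]>.4)&(W[...,0]<.58)&(W[...,1]>-.1)&(W[...,1]<.05)&(W[...,2]>.016)&(W[...,2]<.06)
print("sleeve",m.sum(),np.percentile(W[m],[3,50,97],axis=0))
delta([.489,.278,.16])
E
```

```text
time: 7.42
position: [0.4904, -0.0173, 0.1586]
orientation: [0.001, -0.0, 1.0, -0.0]
ft_force: [-0.3, -0.3, -1.5]
grip_width: 0.0494
grasp_force: 44.5
pot [ 0.45696506 -0.05368263  0.10018514]
sleeve 188 [[ 0.46992155 -0.04479479  0.01786502]
 [ 0.48039128 -0.03241299  0.03722632]
 [ 0.50125314 -0.01297356  0.04615953]]
pos [ 0.4904 -0.0173  0.1586] t 7.47 F [ 1.07  0.91 -1.24] w 0.04971401493445979 44.49111835969234
d mm [  1.4 295.3  -1.4] rot [-0.     0.001  0.   ]
```

View pics/s4.png

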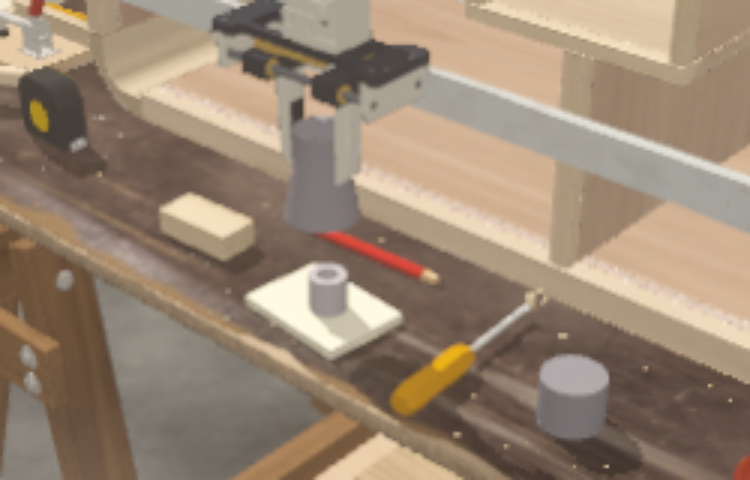

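The sleeve stands on the board at px (328,290) in the crop. The pot slipped up about 7 mm in the grip, so it should touch the bench at TCP z ≈ 0.057. Next I carry it back to its old spot.

```bash
python3 -m jog '{"deltas":[[[0,10,0],[0,0,0],0.3],[[0,38,0],[0,0,0],0.3],[[0,75,0],[0,0,0],0.3],[[0,112,0],[0,0,0],0.3],[[0,148,0],[0,0,0],0.3]]}'
python3 -m jog '{"deltas":[[[0,36,0],[0,0,0],0.3],[[0,75,0],[0,0,0],0.3],[[0,112,0],[0,0,0],0.3],[[0,138,0],[0,0,0],0.3],[[0,147,0],[0,0,0],0.3]]}'
python3 -m jog '{"deltas":[[[0,0,15],[0,0,0],0.3],[[0,0,40],[0,0,0],0.3],[[0,0,65],[0,0,0],0.3],[[0,0,82],[0,0,0],0.3],[[0,0,86],[0,0,0],0.3]]}'
python3 - <<'E'
from h import *
im,W,*_=cloud("scene")
m=(W[...,0]>.44)&(W[...,0]<.49)&(W[...,1]>.235)&(W[...,1]<.3)&(W[...,2]>.004)&(W[...,2]<.13)
print("pot min",np.sort(W[m][:,2])[:15].round(4))
cv2.imwrite("pics/s5.png",cv2.resize(im[120:280,100:300,::-1],None,fx=3.5,fy=3.5))
delta([.489,.278,.057])
E
```

```text
time: 8.1
position: [0.4895, 0.1325, 0.1569]
orientation: [-0.001, -0.0, 1.0, -0.0]
ft_force: [-0.2, -0.6, -1.1]
grip_width: 0.0497
grasp_force: 44.5
time: 8.72
position: [0.4892, 0.2791, 0.1568]
orientation: [-0.001, -0.001, 1.0, -0.0]
ft_force: [-0.1, -0.4, -1.3]
grip_width: 0.0495
grasp_force: 44.5
time: 9.35
position: [0.4895, 0.277, 0.0703]
orientation: [-0.001, 0.0, 1.0, -0.0]
ft_force: [-0.6, -0.3, -2.0]
grip_width: 0.0497
grasp_force: 44.5
pot min [0.0116 0.0125 0.0128 0.0128 0.0132 0.0135 0.0138 0.0141 0.0142 0.0144
 0.0152 0.0153 0.0154 0.0156 0.0156]
pos [0.4898 0.2772 0.0707] t 9.4 F [ 0.   -0.34 -2.03] w 0.04955330122781722 44.48849689513736
d mm [ 0.7  0.8 13.7] rot [-0.001 -0.001 -0.   ]
```

View pics/s5.png

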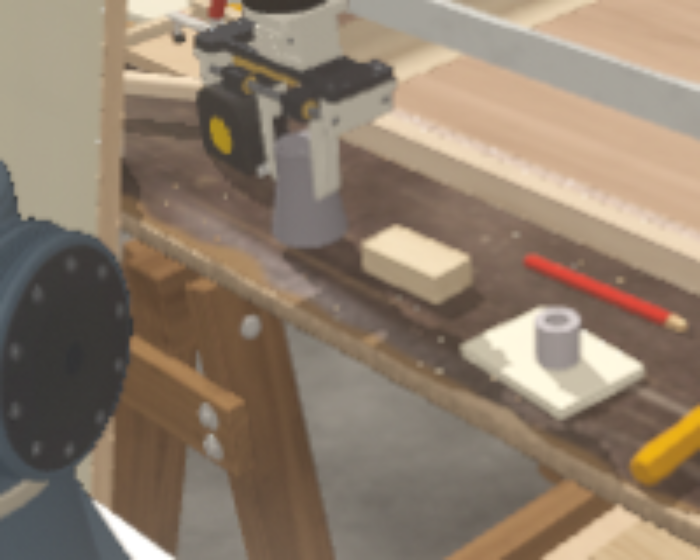

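The pot hangs about 12 mm above the bench, clear of the block, and the sleeve stands on the board. Next I lower it slowly, watching the force.

```bash
python3 -m jog '{"deltas":[[[0,0,3],[0,0,0],0.3],[[0,0,6],[0,0,0],0.3],[[0,0,9],[0,0,0],0.3],[[0,0,11],[0,0,0],0.3],[[0,0,11],[0,0,0],0.3]]}'
```

```text
time: 10.02
position: [0.49, 0.2778, 0.0605]
orientation: [-0.0, -0.0, 1.0, -0.0]
ft_force: [-0.3, -0.4, -1.6]
grip_width: 0.0497
grasp_force: 44.5
```

```bash
python3 -m jog '{"deltas":[[[0,0,1],[0,0,0],0.3],[[0,0,2],[0,0,0],0.3],[[0,0,2],[0,0,0],0.3],[[0,0,2],[0,0,0],0.3],[[0,0,2],[0,0,0],0.3]]}'
python3 -m jog '{"deltas":[[[0,0,1],[0,0,0],0.3],[[0,0,1],[0,0,0],0.3],[[0,0,1],[0,0,0],0.3],[[0,0,1],[0,0,0],0.3],[[0,0,1],[0,0,0],0.3]]}'
```

```text
time: 10.65
position: [0.49, 0.2778, 0.0587]
orientation: [0.0, -0.0, 1.0, 0.0]
ft_force: [-0.2, -0.7, -1.6]
grip_width: 0.0494
grasp_force: 44.5
time: 11.28
position: [0.49, 0.2778, 0.0577]
orientation: [-0.0, -0.0, 1.0, 0.0]
ft_force: [0.4, 0.2, -0.9]
grip_width: 0.0496
grasp_force: 44.5
```

```bash
python3 -m jog '{"deltas":[[[0,0,1],[0,0,0],0.3],[[0,0,1],[0,0,0],0.3],[[0,0,1],[0,0,0],0.3],[[0,0,1],[0,0,0],0.3],[[0,0,1],[0,0,0],0.3]]}'
python3 -m jog '{"deltas":[[[0,0,1],[0,0,0],0.3],[[0,0,1],[0,0,0],0.3],[[0,0,1],[0,0,0],0.3],[[0,0,1],[0,0,0],0.3],[[0,0,1],[0,0,0],0.3]]}'
```

```text
time: 11.9
position: [0.49, 0.2778, 0.0566]
orientation: [-0.0, -0.0, 1.0, -0.0]
ft_force: [0.4, -1.1, -0.7]
grip_width: 0.0498
grasp_force: 44.5
time: 12.52
position: [0.4901, 0.2778, 0.0557]
orientation: [0.0, -0.0, 1.0, 0.0]
ft_force: [0.2, 0.5, -1.5]
grip_width: 0.0492
grasp_force: 44.5
```

```bash
for i in 1; do :; done
python3 -m jog '{"deltas":[[[0,0,1],[0,0,0],0.3],[[0,0,2],[0,0,0],0.3],[[0,0,2],[0,0,0],0.3],[[0,0,2],[0,0,0],0.3],[[0,0,2],[0,0,0],0.3]]}'
python3 - <<'E'
from h import *
im,W,*_=cloud("scene")
cv2.imwrite("pics/s6.png",cv2.resize(im[150:210,160:220,::-1],None,fx=8,fy=8))
F=[]
for i in range(6):robot.camera("top");F.append(robot.read_state()["ft_force"])
print(np.mean(F,0))
m=(W[...,0]>.44)&(W[...,0]<.52)&(W[...,1]>.235)&(W[...,1]<.32)&(W[...,2]>.06)&(W[...,2]<.1)
print(W[m][:,2].max())
E
```

```text
time: 13.15
position: [0.4901, 0.2778, 0.0553]
orientation: [0.0, -0.0, 1.0, 0.0]
ft_force: [-7.3, -3.8, 20.3]
grip_width: 0.0495
grasp_force: 45.5
[-7.37050191 -2.94360719 19.77031717]
0.09978256421537518
```

View pics/s6.png

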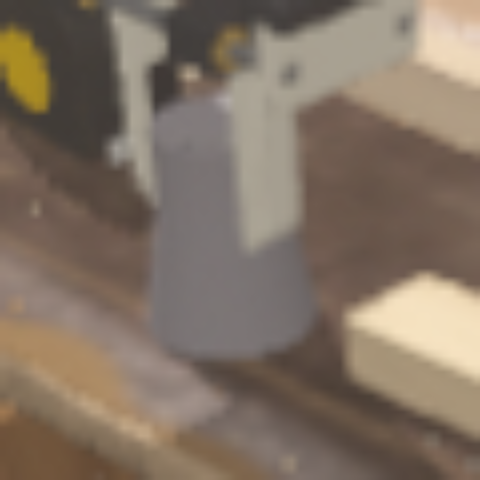

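The pot is down: the rim sits on the bench with 20 N of push. I'll relieve that, open and withdraw.

```bash
python3 -m jog '{"deltas":[[[0,0,-1.5],[0,0,0],0.3],[[0,0,-1.5],[0,0,0],0.3],[[0,0,-1.5],[0,0,0],0.7],[[0,0,-1.5],[0,0,0],1],[[0,0,-1.5],[0,0,0],1]]}' 
python3 -m jog '{"deltas":[[[0,0,0],[0,0,0],1],[[0,0,-10],[0,0,0],1],[[0,0,-30],[0,0,0],1],[[0,0,-55],[0,0,0],1],[[0,0,-80],[0,0,0],1]]}' 
python3 -m jog '{"deltas":[[[20,0,-20],[0,0,0],1],[[50,0,-30],[0,0,0],1],[[90,0,-30],[0,0,0],1],[[120,0,-30],[0,0,0],1],[[130,0,-30],[0,0,0],1]]}'
python3 - <<'E'
from h import *
im,W,*_=cloud("scene")
cv2.imwrite("pics/s7.png",cv2.resize(im[120:280,100:350,::-1],None,fx=3,fy=3))
_,W,*_=cloud("wrist")
m=(W[...,0]>.44)&(W[...,0]<.55)&(W[...,1]>.235)&(W[...,1]<.32)&(W[...,2]>.08)&(W[...,2]<.1)
print(m.sum(),np.median(W[m],0) if m.any() else 0); delta([.3,.278,.23])
E
```

```text
time: 14.12
position: [0.49, 0.2777, 0.055]
orientation: [-0.0, -0.0, 1.0, -0.0]
ft_force: [-0.7, 0.1, -0.2]
grip_width: 0.075
grasp_force: 0.0
time: 14.75
position: [0.4901, 0.2778, 0.1366]
orientation: [0.0, -0.0, 1.0, 0.0]
ft_force: [-0.5, -0.5, -0.4]
grip_width: 0.093
grasp_force: 0.0
time: 15.38
position: [0.359, 0.2778, 0.1658]
orientation: [0.0, -0.001, 1.0, 0.0]
ft_force: [0.3, -0.3, 0.2]
grip_width: 0.093
grasp_force: 0.0
709 [0.47451722 0.27743947 0.08449074]
pos [0.36   0.278  0.1657] t 15.47 F [ 0.64 -0.19  0.2 ] w 0.09320275320830297 0.0
d mm [ 59.9   0.1 -64.3] rot [0.    0.001 0.001]
```

View pics/s7.png

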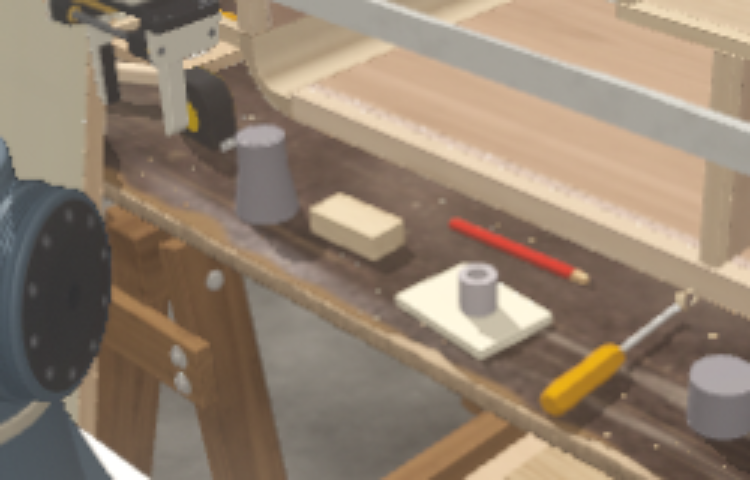

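The pot stands upright on the bench at px (265,175), the sleeve is on the board at (478,290), and the gripper is clear of everything.

```bash
python3 -c "
from bench import robot
print(robot.finish_job())"
```

```text
the job is handed in; nothing more can be done
None
```

I handed the job in at about 15.5 s with no verdict returned: one rap dropped the sleeve, it stands on the board, the tall pot is mouth down on the bench back where it started (left of the board, past the small wood block), and the short pot was not touched.

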